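Comb the grill sticks into rows

ROBOT

A 6-joint arm with a two-finger parallel gripper is mounted at the origin on the work surface. World frame = base frame: x ahead of the robot, y to its left, z up, the work surface at z = 0. Lengths are in mm, angles in rad, forces in N, time in s.
With the tool pointing down it reaches from about 300 to 750 mm from the base axis. Payload 8.5 kg.
Tool frame: the origin (TCP) lies midway between the tips of the shut fingers; the grasp point (between the pads) lies 19 mm behind it; z points along the fingers, y is the line along which they close (so a half turn about z gives the same grasp; the last joint's range is limited). The gripper opens to 85 mm and grips with 20 to 120 N. Pads are 22 mm wide; open, the fingers measure 114 mm over their backs; the gripper's body (76 mm by 85 mm) begins 54 mm behind the grasp point. The pads swing forward as they close: fully open they stand 13 mm farther back than shut.
Start: joints at [-1.328, 0.381, 1.297, -0, 1.464, -0.215], TCP at [243.078, -493.349, 231.322] pointing down, gripper open.
Joint ranges: [-3.11, 3.11], [-0.89, 2.33], [0.22, 2.48], [-1.42, 4.56], [0.17, 2.85], [-2.88, 2.88]. Speed limits (rad/s): [2.39, 2.39, 3.14, 3.14, 3.14, 3.14].

INTERFACE

Orientations are given as a unit quaternion [w, x, y, z].
In Python, from workcell import manip gives the robot as it stands.
- The arm moves only by the tool play_rows, never from a script. Its argument "series" is a list of rows, each an object of numbers: "fingers": the closure, from 0 (fully open) to 1 (shut); "dx", "dy", "dz": the shift along the tool's x, y, z in cm; "twist": the turn about the tool's z in degrees. In form: [{"fingers": .., "dx": .., "dy": .., "dz": .., "twist": ..}, ...]. A call has 1 to 10 rows; each row shifts and turns the commanded pose from where the row before left it, along the tool's axes as they then stand; what a row does not reach is not made up. A row lasts 1/8 s, in which the tool goes at most 62.5 mm and 10.7 degrees, less where a joint would pass 70% of its speed; a pose out of reach is approached as far as the arm can. A call with a gripper value outside its range is refused whole. The fingers move at their own pace and stop on an object; "force" is the grip in N (left out, the last holds). Time passes only in rows, so rows that do not move let the fingers close. It gives the time, the measured TCP pose, the force, the opening and the grip force at its end, in the units of the state.
- manip.sense(): the state, without advancing time (a new reading comes with each control period).
- manip.grab_frame(name): name is "side" or "top" or "wrist"; returns (picture, depth): 400x640x3 uint8, red, green, blue; 400x640 float32, mm along the optical axis (not along the pixel's ray), 0 where there is no reading.
- manip.camera_params(name): a dict with "vfov" (degrees; the focal length in pixels is half the picture's height over the tangent of half this angle, whatever the lens; pixels are square), "cx", "cy" (the principal point, pixels), "world_to_cam" (4x4, takes a point from world to camera coordinates); the wrist camera has in their place "tool_from_camera" (4x4, takes a point from camera to tool coordinates, whose origin is the TCP and whose axes are the flange's). Camera axes: x right, y down, z forward; pixel columns grow to the right and rows downward; lengths in mm; the calibration is good to about 2 mm. The wrist camera is an equidistant fisheye: a pixel r from the principal point sees the ray r / f radians off the axis. A picture is of the moment at which its call begins: read the wrist's pose just before it. camera_params takes no time and is no camera call.
- manip.hand_in(): hands the job in; it is judged then, once.
The state is a dict: "clock": time; "joint_pos": joint angles; "dq": joint speeds; "joint_efforts": joint torques, N m; "ee_pos": TCP position; "ee_rot": TCP orientation; "ft_force": force on the tool from outside, world axes, zero at the start; "torque": the same for the moment, N m; "opening": finger opening in mm; "grip_force": force on a finger pad.
Only numpy, scipy, OpenCV 4.12 (cv2) and the standard library are available. Lean on these libraries where they do the work, as an engineer would, in place of code of your own. Each camera call takes 0.05 s, during which the arm holds its last target. There are 200 camera calls.

TASK

Pick up the wooden hand rake, lower it with its teeth between the three scattered bamboo grill sticks and comb along them until they lie parallel, side by side in three separate rows flat on the counter. Move the sticks only with the rake, then stand the rake upright on the counter, well clear of the sticks, and let go.

Things in the scene. Friction and masses are not known exactly. Their poses are not given: they have to be found in the camera images.
- rake_grip (a point): Middle of the grip of the standing wooden hand rake (250 g), 90 mm above its feet. x: combing line (either way); y: along the 204 mm crossbar; z up. Upright grip block 24 mm (x) by 70 (y), 60 to 115 mm high; bar 24 thick, 40 to 60 high. One row of six 10 mm teeth at y = +-16, 48, 80, tips 2 mm above the feet; sticks suit the gaps at y = -64, 0, 64. Feet: end cheeks at y = +-100, 50 long (x), 8 thick.
- stick_a_mid (a point): One of three alike bamboo grill sticks, a straight bar 200 x 10 x 10 mm, 16 g, flat on the counter (the dark mat adds no height). Point: its middle, 5 mm over the counter; x along the stick, z up. The three lie roughly side by side across the robot's front, middles about 64 mm apart, two leaning one way and one the other, 19 to 28 degrees between; which lies where varies.
- stick_b_mid (a point): Another stick, the same as stick_a: 200 x 10 x 10 mm; the point is its middle, 5 mm over the counter, x along the stick, z up. (A toothless round press with a grip like the rake's stands by and is not needed.)
- stick_c_mid (a point): Another stick, the same as stick_a: 200 x 10 x 10 mm; the point is its middle, 5 mm over the counter, x along the stick, z up. (A toothless round press with a grip like the rake's stands by and is not needed.)
Things that resemble listed ones, but are neither listed nor needed, are in the scene too. What is shaped like the part that bears stick_b_mid but green or red is not meant.

How it is judged (in metres and radians):
On the way, in this order (a step that is already met when the one before it is completed fails the run):
1. the rake is down among the sticks (height (world z) of rake_grip below 0.105 m and horizontal distance between rake_grip and stick_a_mid below 0.12 m and horizontal distance between rake_grip and stick_b_mid below 0.12 m and horizontal distance between rake_grip and stick_c_mid below 0.12 m), for 0.1 s.
2. the three sticks have been combed parallel, in separate rows (angle between the x axis of stick_a_mid and the x axis of stick_b_mid, either way round below 0.24 rad and angle between the x axis of each of stick_a_mid, stick_b_mid and the x axis of stick_c_mid, either way round below 0.24 rad and (y of stick_a_mid in the frame of stick_b_mid above 0.03 m or y of stick_a_mid in the frame of stick_b_mid below -0.03 m) and (y of stick_a_mid in the frame of stick_c_mid above 0.03 m or y of stick_a_mid in the frame of stick_c_mid below -0.03 m) and (y of stick_b_mid in the frame of stick_c_mid above 0.03 m or y of stick_b_mid in the frame of stick_c_mid below -0.03 m) and x of stick_a_mid in the frame of stick_b_mid between -0.08 and 0.08 m and x of stick_a_mid in the frame of stick_c_mid between -0.08 and 0.08 m and x of stick_b_mid in the frame of stick_c_mid between -0.08 and 0.08 m and height (world z) of each of stick_a_mid, stick_b_mid, stick_c_mid below 0.012 m), for 0.2 s.
At the end, for the whole second after the job is handed in: The three sticks lie flat and at rest, each pair parallel within about 14 degrees, at least 30 mm apart sideways and shifted lengthwise by less than 80 mm; the rake stands upright (within about 8 degrees) at rest on the counter, its middle more than 100 mm from the middle of each stick (all of step 2 and linear speed of each of stick_a, stick_b, stick_c, rake below 0.02 m/s and height (world z) of rake_grip below 0.1 m and angle between rake_grip's own z axis and vertical below 0.15 rad and horizontal distance between rake_grip and stick_a_mid above 0.1 m and horizontal distance between rake_grip and stick_b_mid above 0.1 m and horizontal distance between rake_grip and stick_c_mid above 0.1 m); the robot touches nothing.
It fails at once if the fingers touched a stick (contact force between the fingers and stick_a above 0.3 N or contact force between the fingers and stick_b above 0.3 N or contact force between the fingers and stick_c above 0.3 N).
It also fails if it takes over 54 s, if anything falls off the work surface, if the arm or the gripper's body presses on something with over 40 N, if the wrist force passes 120 N, or if a joint passes its speed limit or range.

## Working session

There is one attempt and no reset: what is moved stays moved. The work goes in short steps, Python scripts to look and compute and a tool call to move; the robot and the scene stay as the last step left them, time stands still between calls to the robot, and variables do not carry over. Pictures are saved under pics/ and viewed, at most 10 in all, crops included, and the job is handed in when it is done.

Besides the shell and the picture viewer there is one more tool, called after "Emit:" by a JSON object that holds its "op" and its "data", one argument or row to a line. play_rows: Moves the arm, as the interface text tells. Its arguments: {"type":"object","properties":{"series":{"type":"array"},"force":{"type":"number"}},"required":["series"]}

```bash
mkdir -p pics; cat > h.py <<'E'
import numpy as np, cv2
from workcell import manip
def save(n,f):
    p,d=manip.grab_frame(n); cv2.imwrite(f'pics/{f}.png',p[:,:,::-1]); np.savez(f'pics/{f}.npz',p=p,d=d); return p,d
def world(n,u,v,z=None,d=None):
    c=manip.camera_params(n); f=200/np.tan(np.radians(c['vfov']/2)); T=np.linalg.inv(c['world_to_cam'])
    u=np.asarray(u,float);v=np.asarray(v,float)
    r=np.stack([(u-c['cx'])/f,(v-c['cy'])/f,np.ones_like(u)],-1)
    if d is not None: return (r*np.asarray(d)[...,None])@T[:3,:3].T+T[:3,3]
    r=r@T[:3,:3].T; o=T[:3,3]
    return o+r*((z-o[2])/r[...,2])[...,None]
E
python3 - <<'E'
from h import *
save('top','top0');save('side','side0')
s=manip.sense();print(s['clock'],s['ee_pos'],s['ee_rot'],s['opening'])
for n in('top','side'):
  c=manip.camera_params(n);print(n,c['vfov'],np.linalg.inv(c['world_to_cam'])[:3,3])
E
```

```text
0.1 [ 243.00264024 -493.11062764  230.77519938] [-6.61162577e-04  9.73913232e-01  2.26919764e-01 -2.47301089e-05] 85.56960528897878
top 56.72945124890583 [265.91719583  -2.90297463 959.28173646]
side 43.91051602595314 [ -69.64140487 -801.86641968  927.9454594 ]
```

View pics/top0.png

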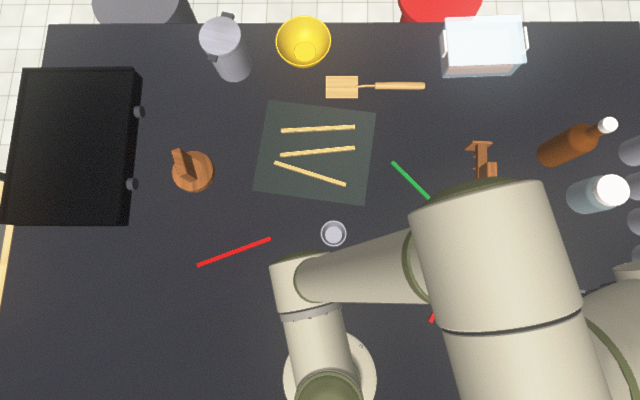

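View pics/side0.png

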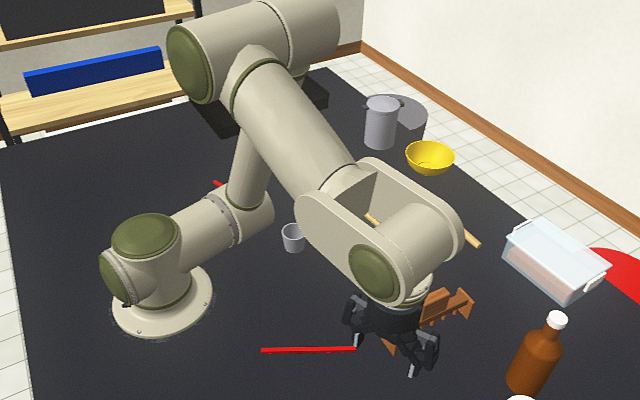

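```bash
python3 - <<'E'
from h import *
p,d=save('wrist','wr0')
c=manip.camera_params('wrist');print(c)
p=np.load('pics/top0.npz');d=p['d'];p=p['p']
hsv=cv2.cvtColor(p,cv2.COLOR_RGB2HSV)
m=np.zeros(p.shape[:2],np.uint8); m[110:200,260:372]=((hsv[...,1]>70)&(hsv[...,2]>120)&(hsv[...,0]<35))[110:200,260:372]
n,l,st,ce=cv2.connectedComponentsWithStats(m)
for i in range(1,n):
  if st[i,4]<60: continue
  v,u=np.nonzero(l==i); w=world('top',u,v,z=8.)[:,:2]
  (cx,cy),(a,b),an=cv2.minAreaRect(w.astype(np.float32)); q=w-w.mean(0); e=np.linalg.svd(q,full_matrices=0)[2][0]; e*=np.sign(e[1])
  print(st[i],'mid',(cx,cy),'size',a,b,'ang from +y toward +x',np.degrees(np.arctan2(e[0],e[1])))
b=((hsv[...,1]>110)&(hsv[...,0]<15)&(hsv[...,2]>60)).astype(np.uint8)
sub=np.zeros_like(b);sub[130:190,455:510]=b[130:190,455:510]
v,u=np.nonzero(sub);w=world('top',u,v,d=d[v,u])
for z0,z1 in((-5,30),(30,75),(75,105),(105,140)):
  s=w[(w[:,2]>z0)&(w[:,2]<z1)]
  if len(s):print(z0,z1,len(s),s.min(0),s.max(0),np.median(s,0))
x=cv2.resize(p[125:205,440:520],None,fx=6,fy=6)
x2=cv2.resize(np.load('pics/wr0.npz')['p'],(480,300))
o=np.zeros((480,800,3),np.uint8);o[:,:480]=x;o[:200,480:]=cv2.resize(x2,(320,200))
y=p[140:200,150:230];o[220:460,480:800]=cv2.resize(y,(320,240))
cv2.imwrite('pics/crop1.png',o[:,:,::-1])
E
```

```text
{'vfov': 65.70646984690485, 'cx': 319.46238029160116, 'cy': 195.6571717165938, 'tool_from_camera': array([[ 4.45060524e-04, -9.65166101e-01, -2.61637535e-01,
         6.65696554e+01],
       [ 9.99999465e-01,  6.73799606e-04, -7.84552001e-04,
         2.75876158e-01],
       [ 9.33514264e-04, -2.61637046e-01,  9.65165884e-01,
        -1.42835100e+02],
       [ 0.00000000e+00,  0.00000000e+00,  0.00000000e+00,
         1.00000000e+00]])}
[281 124  74   9 374] mid (626.5164794921875, 41.64703369140625) size 14.47486686706543 198.0908660888672 ang from +y toward +x -3.6261531801873925
[280 145  75  13 370] mid (563.0944213867188, 41.665870666503906) size 13.579066276550293 199.36769104003906 ang from +y toward +x -6.436862606713002
[274 160  73  27 362] mid (502.0145568847656, 60.71564483642578) size 200.7572784423828 13.196712493896484 ang from +y toward +x 17.315704242771826
-5 30 43 [ 519.04243507 -373.77440729    2.96530192] [ 574.84620237 -347.94146439   29.62035328] [ 571.36122518 -362.56256701   15.41722884]
30 75 361 [ 481.8886818  -397.23835929   30.0968012 ] [ 579.37313596 -347.12619427   74.34459586] [ 550.59414002 -365.09115052   58.90909995]
75 105 33 [ 476.50897366 -359.42672712   75.05057273] [ 508.77888331 -356.64702507  104.34192024] [ 495.68880651 -358.05343535   90.7905957 ]
105 140 156 [ 473.53800829 -379.91527169  106.84781855] [ 508.18024725 -356.70437387  119.20682952] [ 490.75666494 -366.57132332  114.70004068]
```

View pics/crop1.png

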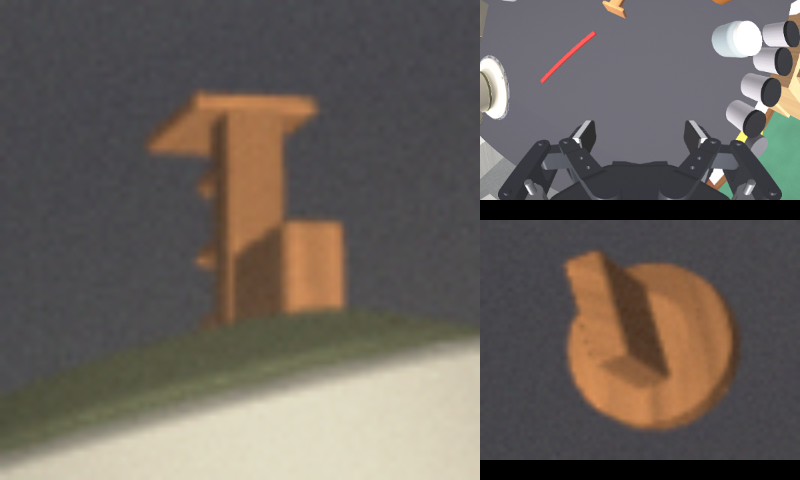

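The candidates are the rake at top (480,160), with a crossbar, teeth and a cheek at the end, and the press at (190,170), with a round disc and no teeth. The rake fits the description, and the crop confirms it. It stands at about (474,-368) mm with its crossbar along world x. The three tan sticks on the mat are at top (318,128), (317,151) and (310,174). The red and green rods are decoys.

Emit:
{"op": "play_rows", "data": {
  "series": [
    {"fingers":0,"twist":8.7},
    {"fingers":0,"twist":8.7},
    {"fingers":0,"twist":8.8},
    {"fingers":0,"dx":3.3,"dy":-1.8},
    {"fingers":0,"dx":3.3,"dy":-1.8},
    {"fingers":0,"dx":3.3,"dy":-1.8},
    {"fingers":0,"dx":3.3,"dy":-1.8},
    {"fingers":0,"dx":3.3,"dy":-1.8},
    {"fingers":0,"dx":3.3,"dy":-1.8},
    {"fingers":0,"dx":3.3,"dy":-1.7}
  ]
}}

```text
invalid input
```

```bash
cat >> h.py <<'E'
from scipy.spatial.transform import Rotation as R
def wrist_cloud(f):
    s=manip.sense(); p,d=save('wrist',f)
    c=manip.camera_params('wrist'); fo=200/np.tan(np.radians(c['vfov']/2))
    v,u=np.mgrid[:400,:640]; a=u-c['cx'];b=v-c['cy'];r=np.hypot(a,b)+1e-9;t=r/fo
    P=np.stack([np.tan(t)*a/r,np.tan(t)*b/r,np.ones_like(t)],-1)*d[...,None]
    T=c['tool_from_camera'];P=P@T[:3,:3].T+T[:3,3]
    q=np.array(s['ee_rot']);P=R.from_quat(q[[1,2,3,0]]).apply(P.reshape(-1,3)).reshape(P.shape)+s['ee_pos']
    return s,p,d,P
def yaw(s):
    q=np.array(s['ee_rot']);M=R.from_quat(q[[1,2,3,0]]).as_matrix();return np.degrees(np.arctan2(M[1,0],M[0,0])),M
E
python3 - <<'E'
from h import *
s,p,d,P=wrist_cloud('wr1');print(s['clock'],s['ee_pos'],yaw(s)[0])
hsv=cv2.cvtColor(p,cv2.COLOR_RGB2HSV)
b=(hsv[...,1]>90)&(hsv[...,0]<18)&(d>0)&(np.abs(P[...,0]-475)<150)&(np.abs(P[...,1]+368)<60)
for z0,z1 in((109,125),(52,66)):
  w=P[b&(P[...,2]>z0)&(P[...,2]<z1)]
  print(len(w),np.median(w[:,2]),w.min(0),w.max(0),cv2.minAreaRect(w[:,:2].astype(np.float32)))
E
```

```text
0.15 [ 243.02759667 -493.16442406  230.87057384] 26.22888166058275
  return _methods._mean(a, axis=axis, dtype=dtype,
  ret = ret.dtype.type(ret / rcount)
Traceback (most recent call last):
ValueError: zero-size array to reduction operation minimum which has no identity
```

View pics/wr1.png

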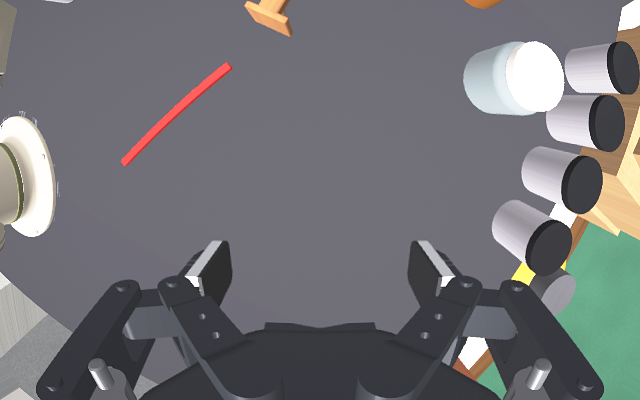

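The move call was refused, so the arm has not moved. I'll resend with every key in each row. The wrist view shows the rake's near cheek at (268,18).

Emit:
{"op": "play_rows", "data": {
  "series": [
    {"fingers":0,"dx":0,"dy":0,"dz":0,"twist":8.7},
    {"fingers":0,"dx":0,"dy":0,"dz":0,"twist":8.7},
    {"fingers":0,"dx":0,"dy":0,"dz":0,"twist":8.8},
    {"fingers":0,"dx":3.3,"dy":-1.8,"dz":0,"twist":0},
    {"fingers":0,"dx":3.3,"dy":-1.8,"dz":0,"twist":0},
    {"fingers":0,"dx":3.3,"dy":-1.8,"dz":0,"twist":0},
    {"fingers":0,"dx":3.3,"dy":-1.8,"dz":0,"twist":0},
    {"fingers":0,"dx":3.3,"dy":-1.8,"dz":0,"twist":0},
    {"fingers":0,"dx":3.3,"dy":-1.8,"dz":0,"twist":0},
    {"fingers":0,"dx":3.3,"dy":-1.7,"dz":0,"twist":0}
  ]
}}

```text
clock: 1.45
ee_pos: [475.0, -367.5, 231.2]
ee_rot: [-0.0, 1.0, 0.0, -0.0]
ft_force: [0.7, 0.2, -0.6]
opening: 85.4
grip_force: 0.0
```

```bash
cat > rk.py <<'E'
from h import *
import sys
s,p,d,P=wrist_cloud(sys.argv[1]);print(s['clock'],s['ee_pos'],yaw(s)[0])
hsv=cv2.cvtColor(p,cv2.COLOR_RGB2HSV)
b=(hsv[...,1]>90)&(hsv[...,0]<18)&(d>0)&(np.abs(P[...,0]-475)<150)&(np.abs(P[...,1]+368)<60)
for z0,z1 in((109,125),(52,66)):
  w=P[b&(P[...,2]>z0)&(P[...,2]<z1)]
  if len(w): print(len(w),np.median(w[:,2]),w.min(0),w.max(0),cv2.minAreaRect(w[:,:2].astype(np.float32)))
E
python3 rk.py wr2
```

```text
1.45 [ 475.0081567  -367.46832489  231.15788186] 0.03376445070032474
354 113.65008255926588 [ 443.3798219  -382.25845928  109.40654073] [ 512.34186218 -357.01413275  116.05469848] ((477.9605712890625, -369.2224426269531), (23.861679077148438, 68.43038177490234), 87.7173080444336)
913 59.65160495246366 [ 372.70831286 -397.79784919   52.14224508] [ 581.21143149 -340.61385145   65.94667799] ((477.0882263183594, -369.155029296875), (49.231285095214844, 207.86502075195312), 87.64228057861328)
```

View pics/wr2.png

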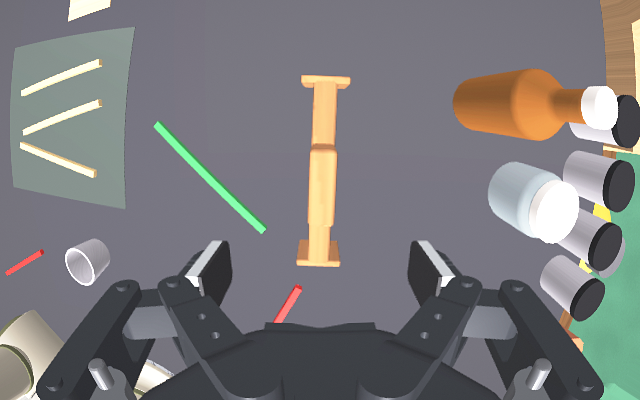

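Now I have the rake at (477.5,-369), with yaw -2.4° and sizes that match. The wrist image shows it centred at about (322,170). Next is the descent and grasp.

Emit:
{"op": "play_rows", "data": {
  "force": 80,
  "series": [
    {"fingers":0,"dx":0.25,"dy":0.15,"dz":2.0,"twist":2.4},
    {"fingers":0,"dx":0,"dy":0,"dz":3.5,"twist":0},
    {"fingers":0,"dx":0,"dy":0,"dz":3.5,"twist":0},
    {"fingers":0,"dx":0,"dy":0,"dz":3.5,"twist":0},
    {"fingers":0,"dx":0,"dy":0,"dz":2.9,"twist":0},
    {"fingers":0,"dx":0,"dy":0,"dz":0,"twist":0},
    {"fingers":1,"dx":0,"dy":0,"dz":0,"twist":0},
    {"fingers":1,"dx":0,"dy":0,"dz":0,"twist":0},
    {"fingers":1,"dx":0,"dy":0,"dz":0,"twist":0},
    {"fingers":1,"dx":0,"dy":0,"dz":0,"twist":0}
  ]
}}

```text
clock: 2.75
ee_pos: [476.7, -369.9, 78.2]
ee_rot: [0.0, 1.0, -0.021, 0.0]
ft_force: [-0.1, 1.5, 4.3]
opening: 23.1
grip_force: 78.8
```

Emit:
{"op": "play_rows", "data": {
  "series": [
    {"fingers":1,"dx":0,"dy":0,"dz":-1.5,"twist":0},
    {"fingers":1,"dx":0,"dy":0,"dz":-2.5,"twist":-2.4},
    {"fingers":1,"dx":0,"dy":0,"dz":-2.0,"twist":-3},
    {"fingers":1,"dx":1.2,"dy":-4.5,"dz":0,"twist":0},
    {"fingers":1,"dx":1.2,"dy":-4.5,"dz":0,"twist":0},
    {"fingers":1,"dx":1.2,"dy":-4.5,"dz":0,"twist":0},
    {"fingers":1,"dx":1.2,"dy":-4.5,"dz":0,"twist":0},
    {"fingers":1,"dx":1.2,"dy":-4.5,"dz":0,"twist":0},
    {"fingers":1,"dx":1.2,"dy":-4.5,"dz":0,"twist":0},
    {"fingers":1,"dx":1.2,"dy":-4.5,"dz":0,"twist":0}
  ]
}}

```text
clock: 4.0
ee_pos: [543.9, -49.2, 138.1]
ee_rot: [0.0, 1.0, 0.026, 0.0]
ft_force: [-0.3, 0.0, -1.7]
opening: 23.1
grip_force: 78.9
```

Emit:
{"op": "play_rows", "data": {
  "series": [
    {"fingers":1,"dx":0.75,"dy":-3.3,"dz":0,"twist":0},
    {"fingers":1,"dx":0.75,"dy":-3.3,"dz":0,"twist":0},
    {"fingers":1,"dx":0.75,"dy":-3.2,"dz":0,"twist":0},
    {"fingers":1,"dx":0,"dy":0,"dz":0,"twist":0},
    {"fingers":1,"dx":0,"dy":0,"dz":0,"twist":0}
  ]
}}

```text
clock: 4.62
ee_pos: [561.0, 47.9, 137.7]
ee_rot: [0.0, 1.0, 0.026, 0.0]
ft_force: [-0.5, 0.8, -2.3]
opening: 22.8
grip_force: 79.2
```

```bash
python3 - <<'E'
from h import *
s,p,d,P=wrist_cloud('wr3');print(s['clock'],s['ee_pos'],yaw(s),s['ft_force'])
hsv=cv2.cvtColor(p,cv2.COLOR_RGB2HSV)
b=(hsv[...,1]>90)&(hsv[...,0]<18)&(d>0)
for z0,z1 in((155,190),(100,122)):
  w=P[b&(P[...,2]>z0)&(P[...,2]<z1)&(np.abs(P[...,0]-562)<130)&(np.abs(P[...,1]-48)<60)]
  if len(w): print(len(w),np.median(w[:,2]),w.min(0),w.max(0),cv2.minAreaRect(w[:,:2].astype(np.float32)))
E
```

```text
4.625 [560.97930734  47.87306347 137.67985988] (np.float64(3.029900671134981), array([[ 9.98602079e-01,  5.28570558e-02,  1.41651949e-04],
       [ 5.28570986e-02, -9.98602036e-01, -3.17885015e-04],
       [ 1.24651459e-04,  3.24927948e-04, -9.99999939e-01]])) [-0.47710732  0.8143158  -2.33538368]
5623 174.2430540757519 [539.66117262  23.37319178 155.20852551] [597.26099156  61.26089668 184.94786093] ((568.9288330078125, 41.82664489746094), (56.77621841430664, 37.450504302978516), 2.9101619720458984)
6563 119.55119896769266 [591.98362488  29.01459543 100.24450717] [666.25095988  78.04360976 121.79332938] ((628.8428955078125, 51.78578567504883), (72.5871353149414, 48.963497161865234), 2.9876437187194824)
```

View pics/wr3.png

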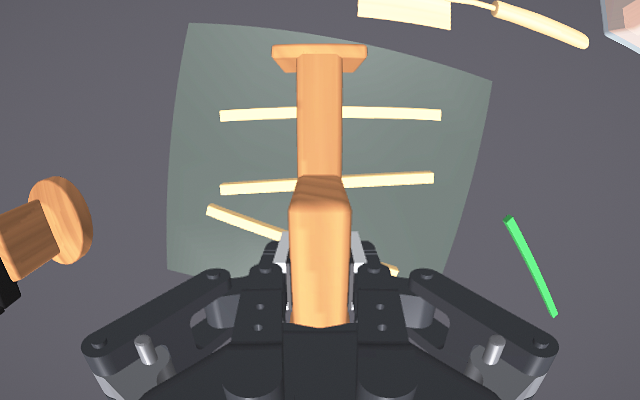

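The wrist view shows the rake above the sticks. Two sticks cross under the bar at rows 113 and 183, and the third passes at about (245,220). The gaps match the stick positions within 1 mm, so I'll lower the rake.

Emit:
{"op": "play_rows", "data": {
  "series": [
    {"fingers":1,"dx":0.05,"dy":0,"dz":2.0,"twist":0},
    {"fingers":1,"dx":0,"dy":0,"dz":1.5,"twist":0},
    {"fingers":1,"dx":0,"dy":0,"dz":1.2,"twist":0},
    {"fingers":1,"dx":0,"dy":0,"dz":0.6,"twist":0},
    {"fingers":1,"dx":0,"dy":0,"dz":0.4,"twist":0},
    {"fingers":1,"dx":0,"dy":0,"dz":0,"twist":0},
    {"fingers":1,"dx":0,"dy":0,"dz":0,"twist":0}
  ]
}}

```text
clock: 5.55
ee_pos: [561.7, 48.3, 80.7]
ee_rot: [0.0, 1.0, 0.026, 0.0]
ft_force: [-0.6, -0.5, -2.2]
opening: 23.3
grip_force: 79.3
```

Emit:
{"op": "play_rows", "data": {
  "series": [
    {"fingers":1,"dx":0,"dy":-0.9,"dz":0,"twist":0},
    {"fingers":1,"dx":0,"dy":-0.9,"dz":0,"twist":0},
    {"fingers":1,"dx":0,"dy":-0.9,"dz":0,"twist":0},
    {"fingers":1,"dx":0,"dy":-0.9,"dz":0,"twist":0},
    {"fingers":1,"dx":0,"dy":-0.9,"dz":0,"twist":0},
    {"fingers":1,"dx":0,"dy":-0.9,"dz":0,"twist":0},
    {"fingers":1,"dx":0,"dy":-0.9,"dz":0,"twist":0},
    {"fingers":1,"dx":0,"dy":-0.9,"dz":0,"twist":0},
    {"fingers":1,"dx":0,"dy":-0.8,"dz":0,"twist":0},
    {"fingers":1,"dx":0,"dy":0,"dz":0,"twist":0}
  ]
}}

```text
clock: 6.8
ee_pos: [557.2, 128.8, 80.3]
ee_rot: [-0.0, 1.0, 0.027, -0.0]
ft_force: [-0.1, -1.4, -2.2]
opening: 23.4
grip_force: 79.3
```

```bash
cat > st.py <<'E'
from h import *
import sys
for cam in ('wrist',):
  s,p,d,P=wrist_cloud(sys.argv[1]);print(s['clock'],s['ee_pos'],s['ft_force'])
  hsv=cv2.cvtColor(p,cv2.COLOR_RGB2HSV)
  m=((hsv[...,0]<35)&(hsv[...,1]>50)&(hsv[...,2]>150)&(P[...,2]<22)&(P[...,2]>3)&(d>0)&(P[...,0]>420)&(P[...,0]<670)&(np.abs(P[...,1]-50)<160)).astype(np.uint8)
  n,l,st,ce=cv2.connectedComponentsWithStats(m)
  for i in range(1,n):
    if st[i,4]<25: continue
    w=P[l==i][:,:2]; q=w-w.mean(0); e=np.linalg.svd(q,full_matrices=0)[2][0]; e*=np.sign(e[1])
    k=w[:,1].argsort();r=cv2.minAreaRect(w.astype(np.float32))
    print(st[i],'y-ends',w[k[:8]].mean(0).round(),w[k[-8:]].mean(0).round(),'ang',round(np.degrees(np.arctan2(e[0],e[1])),1),np.round(r[0]),np.round(r[1]))
E
python3 st.py wr4
```

```text
6.8 [557.21332682 128.79913549  80.31499374] [-0.0780248  -1.39257884 -2.19062065]
[282  68  14   4  39] y-ends [653. 151.] [653. 158.] ang -0.9 [653. 154.] [1. 9.]
[343  68  13   4  41] y-ends [655. 111.] [655. 118.] ang -6.1 [655. 115.] [1. 8.]
[363 106  73   4  82] y-ends [634.  53.] [631. 101.] ang -3.2 [632.  77.] [ 1. 53.]
[467 112  48   5  53] y-ends [638. -16.] [636.  22.] ang -3.6 [637.   3.] [ 1. 43.]
[348 187 190  16 625] y-ends [582. -55.] [563. 108.] ang -6.4 [573.  26.] [  2. 166.]
```

View pics/wr4.png

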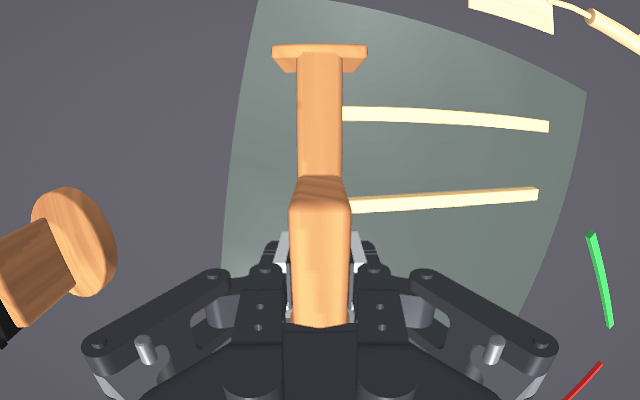

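Two sticks remain at rows 113 and 200, and the third is hidden behind the gripper. I'll comb back the other way.

Emit:
{"op": "play_rows", "data": {
  "series": [
    {"fingers":1,"dx":0,"dy":1.0,"dz":0,"twist":0},
    {"fingers":1,"dx":0,"dy":1.0,"dz":0,"twist":0},
    {"fingers":1,"dx":0,"dy":1.0,"dz":0,"twist":0},
    {"fingers":1,"dx":0,"dy":1.0,"dz":0,"twist":0},
    {"fingers":1,"dx":0,"dy":1.0,"dz":0,"twist":0},
    {"fingers":1,"dx":0,"dy":1.0,"dz":0,"twist":0},
    {"fingers":1,"dx":0,"dy":1.0,"dz":0,"twist":0},
    {"fingers":1,"dx":0,"dy":1.0,"dz":0,"twist":0},
    {"fingers":1,"dx":0,"dy":1.0,"dz":0,"twist":0},
    {"fingers":1,"dx":0,"dy":1.0,"dz":0,"twist":0}
  ]
}}

```text
clock: 8.1
ee_pos: [562.6, 27.7, 80.3]
ee_rot: [0.0, 1.0, 0.026, 0.0]
ft_force: [0.0, -0.0, -2.1]
opening: 23.2
grip_force: 79.3
```

Emit:
{"op": "play_rows", "data": {
  "series": [
    {"fingers":1,"dx":0,"dy":1.0,"dz":0,"twist":0},
    {"fingers":1,"dx":0,"dy":1.0,"dz":0,"twist":0},
    {"fingers":1,"dx":0,"dy":1.0,"dz":0,"twist":0},
    {"fingers":1,"dx":0,"dy":1.0,"dz":0,"twist":0},
    {"fingers":1,"dx":0,"dy":0.5,"dz":0,"twist":0},
    {"fingers":1,"dx":0,"dy":0,"dz":0,"twist":0}
  ]
}}

```text
clock: 8.85
ee_pos: [565.0, -16.9, 80.3]
ee_rot: [-0.0, 1.0, 0.026, -0.0]
ft_force: [-0.1, 0.7, -2.7]
opening: 23.3
grip_force: 79.2
```

```bash
cat > tp.py <<'E'
from h import *
import sys
p,d=save('top',sys.argv[1]);s=manip.sense();print(s['clock'],s['ee_pos'],s['ft_force'])
hsv=cv2.cvtColor(p,cv2.COLOR_RGB2HSV)
m=np.zeros(p.shape[:2],np.uint8); m[100:210,250:385]=((hsv[...,1]>70)&(hsv[...,2]>120)&(hsv[...,0]<35)&(hsv[...,0]>14))[100:210,250:385]
n,l,st,ce=cv2.connectedComponentsWithStats(m)
for i in range(1,n):
  if st[i,4]<20: continue
  v,u=np.nonzero(l==i); w=world('top',u,v,z=8.)[:,:2]
  r=cv2.minAreaRect(w.astype(np.float32)); q=w-w.mean(0); e=np.linalg.svd(q,full_matrices=0)[2][0]; e*=np.sign(e[1])
  print(st[i],'mid',np.round(r[0],1),np.round(r[1]),'ang',np.degrees(np.arctan2(e[0],e[1])))
E
python3 tp.py top1
```

```text
8.9 [564.95805377 -16.55729567  80.32727818] [-0.05426053 -0.51198716 -1.91961784]
[281 128   8   5  40] mid [621.3 130.9] [11. 19.] ang 0.8263101307932881
```

View pics/top1.png

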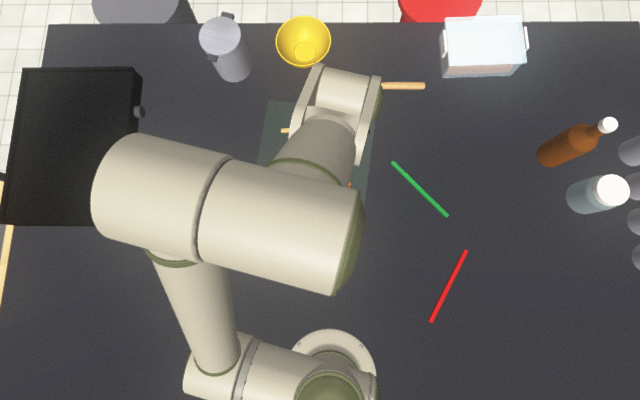

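The arm hides the sticks from the top camera. I'll return to mid-row, lift the rake straight up and carry it back to its free spot, where I can look again.

Emit:
{"op": "play_rows", "data": {
  "series": [
    {"fingers":1,"dx":0,"dy":-1.1,"dz":0,"twist":0},
    {"fingers":1,"dx":0,"dy":-1.1,"dz":0,"twist":0},
    {"fingers":1,"dx":0,"dy":-1.1,"dz":0,"twist":0},
    {"fingers":1,"dx":0,"dy":-1.1,"dz":0,"twist":0},
    {"fingers":1,"dx":0,"dy":-1.1,"dz":0,"twist":0},
    {"fingers":1,"dx":0,"dy":-1.1,"dz":0,"twist":0},
    {"fingers":1,"dx":0,"dy":0,"dz":0,"twist":0},
    {"fingers":1,"dx":0,"dy":0,"dz":-1.0,"twist":0},
    {"fingers":1,"dx":0,"dy":0,"dz":-2.0,"twist":0},
    {"fingers":1,"dx":0,"dy":0,"dz":-3.0,"twist":0}
  ]
}}

```text
clock: 10.15
ee_pos: [561.3, 48.9, 141.1]
ee_rot: [-0.0, 1.0, 0.026, -0.001]
ft_force: [0.6, 0.4, -1.2]
opening: 23.1
grip_force: 79.2
```

Emit:
{"op": "play_rows", "data": {
  "series": [
    {"fingers":1,"dx":-1.0,"dy":4.5,"dz":0,"twist":0},
    {"fingers":1,"dx":-1.0,"dy":4.5,"dz":0,"twist":0},
    {"fingers":1,"dx":-1.0,"dy":4.5,"dz":0,"twist":0},
    {"fingers":1,"dx":-1.0,"dy":4.5,"dz":0,"twist":0},
    {"fingers":1,"dx":-1.0,"dy":4.5,"dz":0,"twist":0},
    {"fingers":1,"dx":-1.0,"dy":4.5,"dz":0,"twist":0},
    {"fingers":1,"dx":-1.0,"dy":4.5,"dz":0,"twist":0},
    {"fingers":1,"dx":-1.0,"dy":4.5,"dz":0,"twist":0},
    {"fingers":1,"dx":0,"dy":0,"dz":0,"twist":0}
  ]
}}

```text
clock: 11.28
ee_pos: [499.7, -317.7, 140.7]
ee_rot: [0.001, 1.0, 0.024, 0.0]
ft_force: [0.3, 0.8, -2.9]
opening: 23.5
grip_force: 79.5
```

```bash
python3 tp.py top2
```

```text
11.325 [ 500.02741987 -315.79256893  140.63896114] [ 0.15003273  1.06888482 -2.18138619]
[281 128  15   5  66] mid [621.3 121.5] [11. 38.] ang -3.8879036527125135
```

Emit:
{"op": "play_rows", "data": {
  "series": [
    {"fingers":1,"dx":-0.8,"dy":2.7,"dz":0,"twist":0},
    {"fingers":1,"dx":-0.8,"dy":2.7,"dz":0,"twist":0},
    {"fingers":1,"dx":0,"dy":0,"dz":0,"twist":0}
  ]
}}

```text
clock: 11.7
ee_pos: [487.3, -369.7, 140.6]
ee_rot: [0.0, 1.0, 0.026, 0.0]
ft_force: [0.5, -0.2, -2.8]
opening: 23.0
grip_force: 79.6
```

```bash
python3 tp.py top3; sed -i 's/>150)&(P/>130)\&(P/' st.py; python3 st.py wr5
python3 -c "
import cv2,numpy as np
a=cv2.imread('pics/top3.png')[80:240,240:640];b=cv2.imread('pics/wr5.png')
cv2.imwrite('pics/c5.png',np.vstack([cv2.resize(a,(560,224)),cv2.resize(b,(560,350))]))"
```

```text
11.75 [ 487.50690709 -368.61085029  140.52622332] [ 0.15851098  0.65024476 -2.86567927]
[281 126  53   7 257] mid [624.7  70. ] [ 14. 141.] ang -3.7343159500835967
[280 149  39   8 187] mid [557.3  89.5] [ 13. 103.] ang -6.156562214022224
[270 169  49   9 234] mid [501.8 101.3] [129.  13.] ang 4.832845710360451
11.75 [ 487.50690709 -368.61085029  140.52622332] [ 0.15851098  0.65024476 -2.86567927]
[  0  48  63  34 127] y-ends [633. -60.] [622.  83.] ang -5.3 [631.  15.] [ 11. 153.]
[52 98  8 11 38] y-ends [573. -59.] [574. -54.] ang -58.6 [572. -54.] [ 8. 17.]
[  0 159  52  16 124] y-ends [496. -35.] [509.  87.] ang 6.1 [504.  28.] [130.  10.]
```

View pics/c5.png

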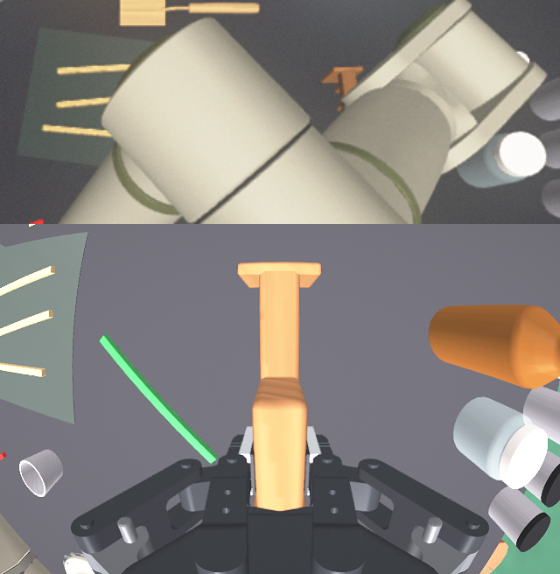

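The crop shows three separate, nearly parallel sticks, at about -3.7, -6.2 and +4.8°, partly hidden by the arm. I'll set the rake down here, then back off and check the whole view.

Emit:
{"op": "play_rows", "data": {
  "series": [
    {"fingers":1,"dx":0,"dy":0,"dz":2.0,"twist":0},
    {"fingers":1,"dx":0,"dy":0,"dz":2.0,"twist":0},
    {"fingers":1,"dx":0,"dy":0,"dz":1.5,"twist":0},
    {"fingers":1,"dx":0,"dy":0,"dz":0.4,"twist":0},
    {"fingers":1,"dx":0,"dy":0,"dz":0.2,"twist":0},
    {"fingers":1,"dx":0,"dy":0,"dz":0.1,"twist":0},
    {"fingers":1,"dx":0,"dy":0,"dz":0.1,"twist":0},
    {"fingers":1,"dx":0,"dy":0,"dz":0,"twist":0}
  ]
}}

```text
clock: 12.8
ee_pos: [487.7, -369.3, 78.2]
ee_rot: [0.0, 1.0, 0.026, 0.0]
ft_force: [-1.0, 0.6, 4.6]
opening: 23.3
grip_force: 80.3
```

Contact was felt (+4.6 N upward), so I'll release, rise and move back over the start side.

Emit:
{"op": "play_rows", "data": {
  "series": [
    {"fingers":0,"dx":0,"dy":0,"dz":0,"twist":0},
    {"fingers":0,"dx":0,"dy":0,"dz":0,"twist":0},
    {"fingers":0,"dx":0,"dy":0,"dz":0,"twist":0},
    {"fingers":0,"dx":0,"dy":0,"dz":0,"twist":0},
    {"fingers":0,"dx":0,"dy":0,"dz":-4,"twist":0},
    {"fingers":0,"dx":0,"dy":0,"dz":-5,"twist":0},
    {"fingers":0,"dx":0,"dy":0,"dz":-6,"twist":0}
  ]
}}

```text
clock: 13.68
ee_pos: [487.2, -368.8, 228.2]
ee_rot: [-0.001, 1.0, 0.026, -0.001]
ft_force: [1.4, 0.4, 0.1]
opening: 85.3
grip_force: 0.0
```

Emit:
{"op": "play_rows", "data": {
  "series": [
    {"fingers":0,"dx":-3.5,"dy":1.8,"dz":0,"twist":0},
    {"fingers":0,"dx":-3.5,"dy":1.8,"dz":0,"twist":0},
    {"fingers":0,"dx":-3.5,"dy":1.8,"dz":0,"twist":0},
    {"fingers":0,"dx":-3.5,"dy":1.8,"dz":0,"twist":0},
    {"fingers":0,"dx":-3.5,"dy":1.8,"dz":0,"twist":0},
    {"fingers":0,"dx":-3.5,"dy":1.8,"dz":0,"twist":0},
    {"fingers":0,"dx":-3.5,"dy":1.8,"dz":0,"twist":0},
    {"fingers":0,"dx":0,"dy":0,"dz":0,"twist":0},
    {"fingers":0,"dx":0,"dy":0,"dz":0,"twist":0}
  ]
}}

```text
clock: 14.8
ee_pos: [249.8, -507.6, 227.3]
ee_rot: [-0.0, 1.0, 0.026, 0.0]
ft_force: [0.6, 0.4, 0.7]
opening: 85.3
grip_force: 0.0
```

```bash
python3 tp.py top4
```

```text
14.85 [ 250.1961121  -507.46446941  227.33742597] [ 0.09449174 -0.1439845  -0.45977884]
[281 124  74   9 373] mid [626.5  41.6] [ 14. 198.] ang -3.620006404989062
[280 146  75  11 370] mid [562.2  41.7] [ 14. 199.] ang -5.866544108335419
[270 169  76  11 368] mid [499.2  65.9] [200.  13.] ang 4.437861267976564
```

View pics/top4.png

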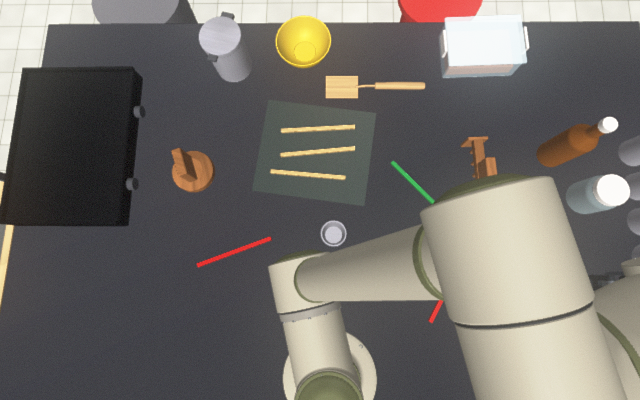

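The full view shows the sticks at rows 128, 151 and 174. The largest angle between them is 10.3° (0.18 rad, limit 0.24), they lie about 63 mm apart, and the lengthwise shift is about 30 mm at most. The rake stands upright at (482,160), about 400 mm away. I'll hand in now.

```bash
python3 -c "
from workcell import manip
print(manip.hand_in())"
```

```text
the job is handed in; nothing more can be done
None
```

The job is handed in (no verdict was returned): by my last measurement the three sticks lie parallel within 10.3° in separate rows about 63 mm apart, and the rake stands upright and released about 400 mm clear of them.

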